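# Lever open the light source's service cover and lock the lamp module

### The arm

A 6-joint arm with a two-finger parallel gripper is mounted at the origin on a cart in front of the work surface, level with it; the furniture and walls round the work are solid. World frame = base frame: x ahead of the robot, y to its left, z up, the work surface at z = 0. Lengths are in m, angles in rad, forces in N, time in s.
With the tool pointing down it reaches from about 0.275 to 0.975 m from the base axis. Payload 8.4 kg.
Tool frame: the origin (TCP) lies on the centre line of the jaws, within the pads' length; the fingertips stand env.tips_ahead ahead of it and the grasp point (between the pads) lies 5 mm behind it (env.tips_ahead is the distance from the TCP to the fingertips, in m); z points along the fingers, y is the line along which they close (so a half turn about z gives the same grasp; the last joint's range is limited). The gripper opens to 92 mm and grips with 3 to 60 N. Pads are 20 mm wide; open, the fingers measure 128 mm over their backs; the gripper's body (75 mm by 189 mm) begins 69 mm behind the grasp point.
Start: joints at [1.25, 0.353, 1.633, -0, 1.155, -0.002], TCP at [0.196, 0.594, 0.229] pointing down, gripper open.
Joint ranges: [-2.63, 2.63], [-0.92, 2.1], [0.06, 2.66], [-1.3, 4.44], [0, 2.69], [-3.02, 3.02]. Speed limits (rad/s): [2.22, 2.22, 2.79, 3.14, 3.14, 3.14].

### API

Orientations are given as a unit quaternion [x, y, z, w].
In Python, from station import env, monitor, cams, job gives the robot as it stands. Calls block until the motion is done:
- env.movep(position, orientation): joint-space move of the TCP to a pose.
- env.line_to(position, frame=None, feed=0.15, max_force=None): straight line of the TCP; frame=None keeps the orientation; feed is the mean speed in m/s. With max_force (N) it stops when the force on the tool has changed by that much, and returns True; else False.
- env.goto_joints(angles): joint-space move.
- env.release() and env.gripper_close(): open the fingers fully, or close them until they stop; the grip force is fixed at half the most.
- env.hold(seconds).
- env.ik(position, orientation): joint angles nearest the present ones, or None.
- monitor.get_obs(): the state.
- cams.snapshot(name): name is "scene" or "top"; returns the picture (420x560x3 uint8, red, green, blue); there is no depth.
- cams.camera_model(name): a dict with "camera_matrix" (3x3 intrinsics, pixels), "k1" (the pictures are not rectified: a ray, as slopes to the right and down, at radius r is drawn at 1 + k1 r^2 times it, then the intrinsics apply), "rvec" (rotation vector, rad) and "tvec" (3), from world to camera coordinates, as OpenCV has them. Camera axes: x right, y down, z forward; pixel columns grow to the right and rows downward; lengths in m; the calibration is good to about 2 mm. A picture is of the moment at which its call begins. camera_model takes no time and is no camera call.
A pose or a line that the arm cannot do raises env.MotionError and nothing moves.
- job.hand_in(): hands the job in; it is judged then, once.
The state is a dict: "t": time; "q": joint angles; "joint_vel": joint speeds; "effort": joint torques, N m; "ee_pos": TCP position; "eef_rot": TCP orientation; "wrist_force": force on the tool from outside, world axes, zero at the start; "ft_torque": the same for the moment, N m; "width": finger opening in m; "grip_force": force on a finger pad.
Only numpy, scipy, OpenCV 4.12 (cv2) and the standard library are available. Lean on these libraries where they do the work, as an engineer would, in place of code of your own. Each camera call takes 0.05 s, during which the arm holds its last target. There are 200 camera calls.

### The job

The lamp module in the microscope's light source was exchanged but not locked. Push the spatula's blade fully into the pry slot in the front of the box, lever the service cover up with it until its catch lets go and the cover swings open, then lay the spatula down flat on the worktop without dropping it. Turn the lock collar inside clockwise all the way to its locked (double) mark; leave the cover open for the inspection and the other things on the bench where they are.

Things in the scene. Friction and masses are not known exactly. Their poses are not given: they have to be found in the camera images.
- illuminator: The microscope's light source: fixed white box 150 mm deep (its x), 140 mm wide (y), 126 mm tall; origin: centre of its underside, on the worktop. Front = its -x face (black panel, knob and switch, pry slot above), turned to the robot's right. The top 18 mm is the grey hinged service cover, over an open well (rim 108 mm up) with the lock collar in it.
- pry_slot (a point): Middle of the pry slot's mouth, in the plane of the front face, 90 mm above the worktop; axes as the illuminator's. A window 28 mm wide, 8 mm high, in a 4 mm wall, with rounded steel long edges (r 2 mm). The blade goes in level along +x, into a pocket that ends at a baffle 28 mm behind the front face.
- pry_tongue (a point): Foot of the cover's 24 mm wide pry tongue in the pocket, 11 to 27 mm behind the front face, 5 mm above the slot's mid height. A level blade cannot lift it. With the blade in at least 24 mm, forcing the handle down about the slot's lower edge until the blade slopes some 28 to 40 degrees (tip up) lifts it the 5 to 6 mm that frees the catch (some 8 N at the tip).
- cover (a joint): Cover angle about its hinge, a level line along the box's width, 70 mm behind the box's origin, 108 mm above the worktop: 0 shut, grows as it opens up and backward, stop at 2.3. A snap catch at the front holds it shut up to about 0.05 rad; past that a weak spring swings it over to its stop in 1 to 2 s; it stays there, its edge 216 mm above the worktop.
- collar (a joint): Angle of the captive lock collar about its upright axis: 0 with its white index at the single thin mark (unlocked), grows clockwise seen from above, 1.05 with the index at the double mark (locked), where it meets its stop. Friction about 0.06 N m; it stays where it is left. Starts at 0 to 0.3.
- collar_top (a point): Centre of the collar's top face, 113.5 mm above the worktop, 16 mm behind the box's origin. The collar is a black knurled ring round a lens, 49 mm across and 14 mm tall; its top is 5.5 mm above the well's rim. Under it is a 72 mm flange with the marks, its face 99 mm above the worktop. The well is clear for 50 mm round the axis.
- collar_index (a point): Outer end of the white index line on the collar's top edge, 24.5 mm from the axis; turns with the collar.
- locked_mark (a point): The double white line on the flange that means locked; fixed, 31.5 mm from the collar's axis.
- spatula: Spatula, 130 mm, lying flat: brown wooden handle 66 x 18 (y) x 16 (z) mm, from -50 to +16 mm on its x, and steel blade along +x to +80 mm, 14 mm wide, 3 mm thick (last 10 mm: 2 mm), its mid-plane 8 mm above the underside. Origin: underside, at the balance point; grip it there. 56 to 91 g. Lies right or left of the box; the felt pen lies on the other side.
- spatula_tip (a point): Middle of the blade's tip, 80 mm ahead of the spatula's origin and 8 mm above its underside.
- marker_2: Bystander: black-capped felt pen, 136 mm long, 12 mm thick, lying down, loose; origin at the centre of its underside.
- objective: Bystander: spare objective standing on its shoulder, 29 mm wide, 46 mm tall, loose; origin at the centre of its underside.
- objective_case: Bystander: round objective case, 42 mm wide, 64 mm tall, loose; origin at the centre of its underside.
- oil_bottle: Bystander: small dropper bottle, 26 mm wide, 66 mm tall, loose; origin at the centre of its underside.
- filter_cube: Bystander: black filter cube, 42 x 36 x 36 mm, loose; origin at the centre of its underside.
- dust_cap_1: Bystander: black round dust cap, 34 mm wide, 12 mm tall, loose; origin at the centre of its underside.
Things that resemble listed ones, but are neither listed nor needed, are in the scene too. What is shaped like the illuminator but purple is not meant.

How it is judged:
By the outcome, as a careful person would: the job done as asked, in the order asked, and still so for the second after the job is handed in, with the robot touching nothing.
It also fails if it takes over 72 s, if anything falls off the work surface, if the arm or the gripper's body presses on something with over 40 N, if the wrist force passes 120 N, or if a joint passes its speed limit or range.

## Working session

There is one attempt and no reset: what is moved stays moved. The work goes in short steps, each a Python script; the robot and the scene stay as the last script left them, time stands still between calls to the robot, and variables do not carry over. Pictures are saved under pics/ and viewed, at most 10 in all, crops included, and the job is handed in when it is done.

```bash
ls; mkdir -p pics
python3 - <<'E'
from station import env, monitor, cams
import cv2
for n in("scene","top"):
    cv2.imwrite(f"pics/{n}0.png",cv2.resize(cams.snapshot(n)[:,:,::-1],(800,600),interpolation=cv2.INTER_CUBIC)); print(n,cams.camera_model(n))
print(env.tips_ahead, monitor.get_obs())
E
```

```text
pics
scene {'camera_matrix': array([[545.64886948,   0.        , 276.10056541],
       [  0.        , 545.64886948, 202.84897948],
       [  0.        ,   0.        ,   1.        ]]), 'k1': -0.18176407451750332, 'rvec': array([ 1.04471893, -2.71140763,  0.65482342]), 'tvec': array([0.40707031, 0.37862683, 1.10095713])}
top {'camera_matrix': array([[408.66104473,   0.        , 282.84311783],
       [  0.        , 408.66104473, 214.82457872],
       [  0.        ,   0.        ,   1.        ]]), 'k1': 0.036603627781132846, 'rvec': array([ 2.09833444, -2.15687645,  0.18127747]), 'tvec': array([0.00617745, 0.58557472, 0.9965202 ])}
0.014 {'t': 0.1, 'q': array([ 1.24960193e+00,  3.53564970e-01,  1.63404414e+00,  1.29768905e-05,
        1.15519295e+00, -2.41367682e-03]), 'joint_vel': array([ 1.51282027e-03, -1.60900432e-03, -2.54522612e-03,  1.68542437e-03,
       -6.93127608e-05, -4.03619818e-04]), 'effort': array([-1.00819561e-03, -5.94906771e+01, -3.34933913e+01,  6.98296982e-02,
        1.82906608e-02, -1.24516777e-05]), 'ee_pos': array([0.19575282, 0.59311331, 0.22795413]), 'eef_rot': array([ 1.58718886e-01,  9.87323630e-01, -5.95850135e-04, -1.03274285e-04]), 'wrist_force': array([ 0.05471741,  0.16791514, -0.57402352]), 'ft_torque': array([0.00706029, 0.01177103, 0.0299737 ]), 'grip_force': 0.0, 'width': 0.09165162466650806}
```

View pics/scene0.png

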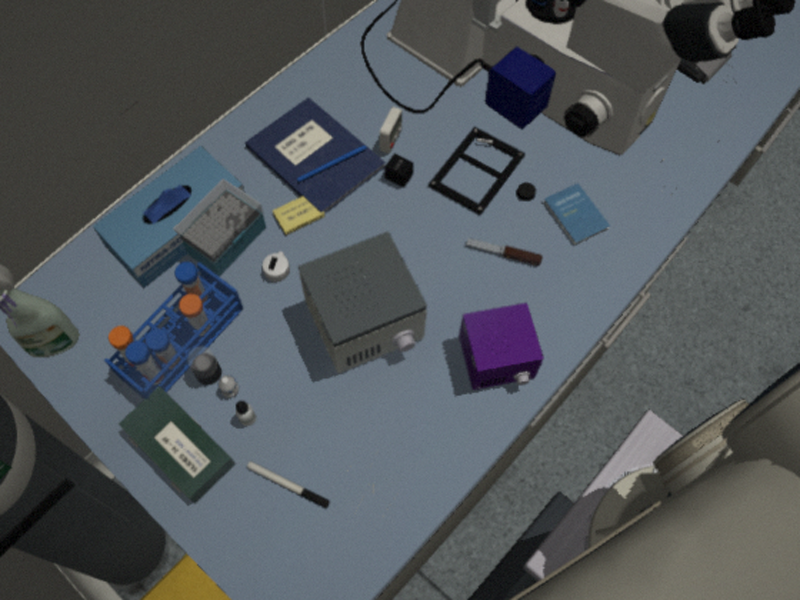

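View pics/top0.png

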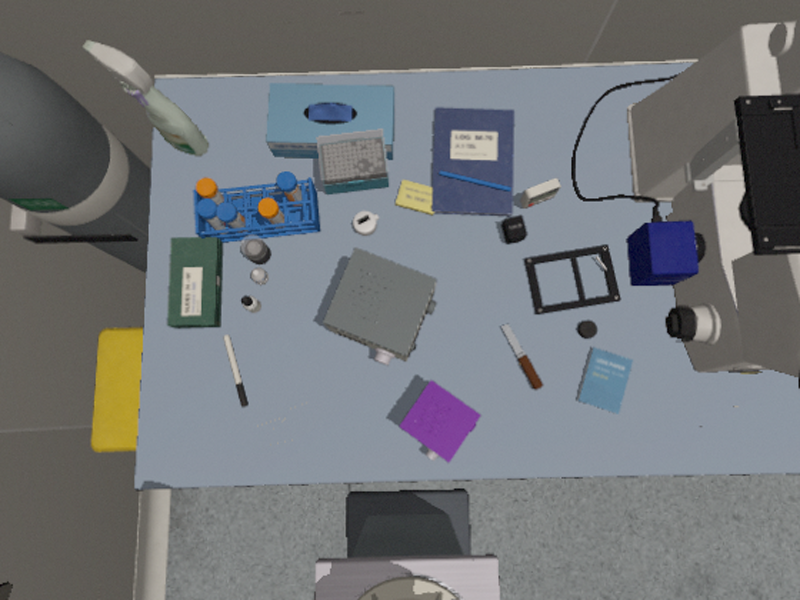

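```bash
cat > h.py <<'E'
from station import env, monitor, cams, job
import numpy as np, cv2
from scipy.spatial.transform import Rotation as R
def cam(n):
    m=cams.camera_model(n); return m["camera_matrix"],np.array([m["k1"],0,0,0,0]),m["rvec"],m["tvec"]
def proj(n,P,s=1):
    K,d,r,t=cam(n); return cv2.projectPoints(np.atleast_2d(np.array(P,float)),r,t,K,d)[0][:,0]*s
def back(n,uv,z,s=1):
    "pixel(s) (scaled by s) to world at height z"
    K,d,r,t=cam(n); uv=np.atleast_2d(np.array(uv,float))/s
    p=cv2.undistortPoints(uv[:,None],K,d)[:,0]; M=cv2.Rodrigues(r)[0]
    D=np.c_[p,np.ones(len(p))]@M; C=-M.T@t
    return C+D*((z-C[2])/D[:,2:])
def crop(n,name,u0,v0,w,h,k,img=None):
    im=cams.snapshot(n) if img is None else img
    cv2.imwrite(f"pics/{name}.png",cv2.resize(im[v0:v0+h,u0:u0+w,::-1],None,fx=k,fy=k,interpolation=cv2.INTER_CUBIC))
E
python3 - <<'E'
from h import *
np.set_printoptions(precision=3,suppress=True)
S=800/560
print(proj("top",[[0,0,0],[.196,.594,.229],[.5,0,0],[.5,-.2,0]],S))
print("box top",back("top",[[358,250],[436,281],[405,358],[324,323]],.126,S))
print("spat",back("top",[[504,325],[540,387]],.008,S))
print("spat scene",back("scene",[[466,243],[541,261]],.008,S))
print("pen",back("top",[[228,337],[243,404]],.006,S))
print("knobs",back("top",[[383,355],[433,306]],.05,S))
a=cams.snapshot("scene");b=cams.snapshot("top")
A=cv2.resize(a[150:270,195:305],(550,600),interpolation=cv2.INTER_CUBIC)
B=cv2.resize(b[165:265,215:310],None,fx=2.6,fy=6,interpolation=cv2.INTER_CUBIC)
cv2.imwrite("pics/c1.png",A[:,:,::-1])
E
```

```text
[[407.726 654.282]
 [-38.119 581.562]
 [400.148 357.221]
 [508.061 354.308]]
box top [[ 0.672  0.065  0.126]
 [ 0.615 -0.065  0.126]
 [ 0.487 -0.009  0.126]
 [ 0.549  0.123  0.126]]
spat [[ 0.554 -0.194  0.008]
 [ 0.438 -0.253  0.008]]
spat scene [[ 0.553 -0.187  0.008]
 [ 0.437 -0.246  0.008]]
pen [[0.546 0.318 0.006]
 [0.423 0.288 0.006]]
knobs [[ 0.5    0.03   0.05 ]
 [ 0.586 -0.062  0.05 ]]
```

View pics/c1.png

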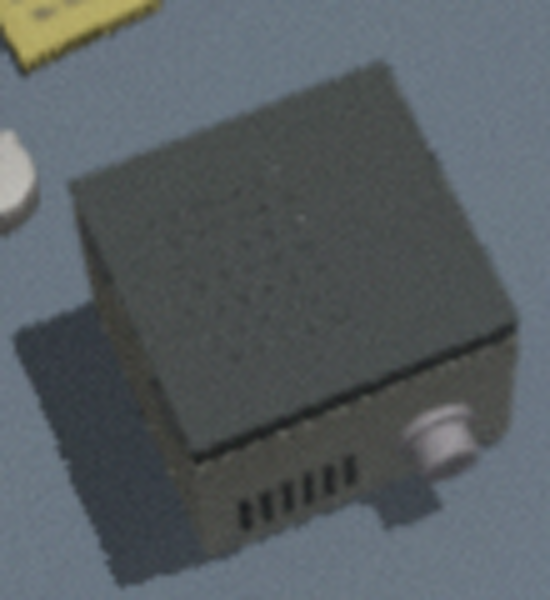

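```bash
python3 - <<'E'
from h import *
from scipy.optimize import least_squares
np.set_printoptions(precision=4,suppress=True)
S=800/560
top=np.array([[358,250],[436,281],[405,358],[324,323]])/S
sc=np.array([[271,162.4],[298.4,213.6],[235,240.4],[210,187]])
sc=sc[[3,0,1,2]] if 0 else sc
# local corners: back-left.. order: rear(+x),robot-far etc.
def corners(p):
    x,y,a=p; L=np.array([[75,-70],[-75,-70],[-75,70],[75,70]])/1e3
    c,s=np.cos(a),np.sin(a); return np.c_[x+L[:,0]*c-L[:,1]*s,y+L[:,0]*s+L[:,1]*c,np.full(4,.126)]
# top order: farleft(.672,.065)=+x,-y ; (.615,-.065)=-x,-y ; (.487,-.009)=-x,+y ; (.549,.123)=+x,+y
print(proj("scene",corners([.58,.03,1.135])))
E
python3 - <<'E'
from h import *
np.set_printoptions(precision=4,suppress=True)
S=800/560
for z in(.06,.08,.1,.12):
    print(z,"scene",back("scene",[[461,318],[527,305],[541,348],[476,360]],z,S)[:,:2].ravel(),"top",back("top",[[430,381],[480,415],[448,460],[400,425]],z,S)[:,:2].ravel())
E
```

```text
[[211.2557 185.3117]
 [275.5781 162.0783]
 [301.7368 215.0815]
 [234.5823 240.7633]]
0.06 scene [ 0.457  -0.0518  0.3944 -0.1386  0.3336 -0.0953  0.3953 -0.0134] top [ 0.4519 -0.0515  0.3917 -0.1354  0.3183 -0.0773  0.3785  0.0025]
0.08 scene [ 0.4522 -0.0436  0.3908 -0.1288  0.3311 -0.0862  0.3917 -0.0059] top [ 0.4509 -0.0508  0.3919 -0.1329  0.32   -0.0761  0.3789  0.0022]
0.1 scene [ 0.4475 -0.0353  0.3872 -0.1189  0.3286 -0.0772  0.388   0.0017] top [ 0.45   -0.05    0.3922 -0.1305  0.3217 -0.0748  0.3794  0.002 ]
0.12 scene [ 0.4427 -0.0271  0.3836 -0.1091  0.3261 -0.0681  0.3844  0.0092] top [ 0.449  -0.0492  0.3924 -0.1281  0.3233 -0.0735  0.3799  0.0017]
```

Run:
```python
from h import *
from scipy.optimize import least_squares
np.set_printoptions(precision=4,suppress=True)
S=800/560
top=np.array([[358,250],[436,281],[405,358],[324,323]])/S
sc=np.array([[210,187],[271,162.4],[298.4,213.6],[235,240.4]])
def corners(p):
    x,y,a=p[:3]; L=np.array([[75,-70],[-75,-70],[-75,70],[75,70]])/1e3
    c,s=np.cos(a),np.sin(a); return np.c_[x+L[:,0]*c-L[:,1]*s,y+L[:,0]*s+L[:,1]*c,np.full(4,.126)]
f=lambda p:np.r_[(proj("top",corners(p))-top).ravel(),(proj("scene",corners(p))-sc).ravel()]
for sel in(slice(0,8),slice(8,16),slice(0,16)):
    r=least_squares(lambda p:f(p)[sel],[.58,.03,1.13]); print(r.x,r.fun)
tip=np.array([.5535,-.1905]);hd=np.array([.4375,-.2495]);d=tip-hd
a=np.arctan2(d[1],d[0]);print("spat yaw",a,np.linalg.norm(d),(tip+hd)/2-.015*d/np.linalg.norm(d))
# sharper crops, side by side: top of box and spatula both cams
t=cams.snapshot("top");s=cams.snapshot("scene")
def c(im,u,v,w=80,h=60): return cv2.resize(im[v:v+h,u:u+w],(400,300),interpolation=cv2.INTER_CUBIC)
cv2.imwrite("pics/c2.png",np.vstack([np.hstack([c(t,225,170,96,72+0),c(s,205,205,112,84)]),np.hstack([c(t,330,215),c(s,315,150)])])[:,:,::-1])
```

```text
[0.581  0.0286 1.1453] [-1.1572 -1.3001  1.5891  0.4167  0.631   0.408  -1.0783  0.3606]
[0.5835 0.033  1.1729] [-1.5689 -0.2245  0.8396 -0.9564  1.693  -0.1466 -0.9495  1.0068]
[0.5824 0.031  1.1599] [-2.7357 -1.6127  0.3261 -0.7295  0.1593 -0.4612 -1.8983  0.359  -0.3371
 -1.0659  2.3694 -1.064   2.5106  0.0608 -0.4972  0.4218]
spat yaw 0.47052035302197653 0.13014222988715077 [ 0.4821 -0.2268]
```

View pics/c2.png

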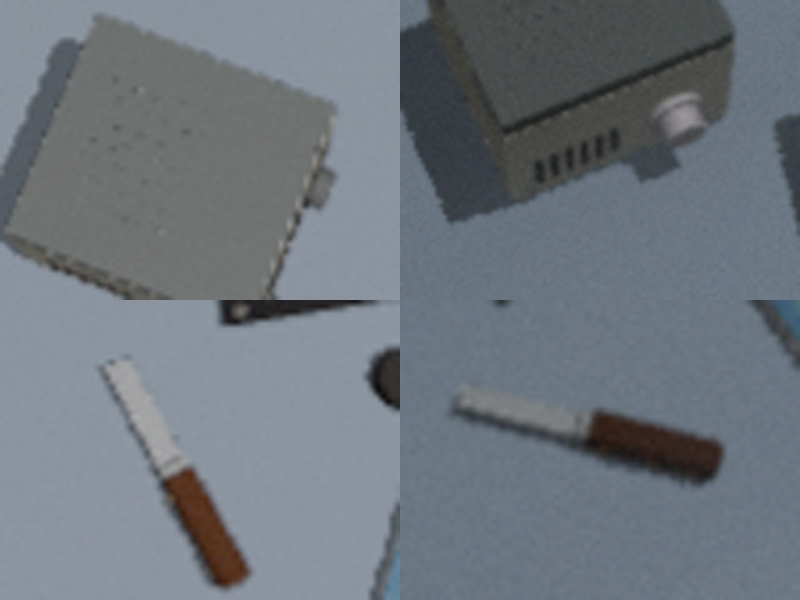

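```bash
cat >> h.py <<'E'
np.set_printoptions(precision=4,suppress=True)
BOX=np.array([.5825,.031]);BY=1.155
ex=np.array([np.cos(BY),np.sin(BY),0]);ez=np.array([0,0,1.])
FRONT=np.r_[BOX,0]-.075*ex
def quat(yaw,pitch=0):
    "tool down, tool x along yaw; pitch>0: nose up"
    return (R.from_euler('z',yaw)*R.from_euler('y',-pitch)*R.from_euler('x',np.pi)).as_quat()
OFF=.008   # TCP above blade mid-plane
SO=.080    # tip ahead of TCP along blade
def pose(depth,h,pitch=0):
    "TCP pose so blade tip is at depth behind the front, height h"
    d=np.cos(pitch)*ex+np.sin(pitch)*ez; n=-np.sin(pitch)*ex+np.cos(pitch)*ez
    return FRONT+depth*ex+h*ez-SO*d+OFF*n, quat(BY,pitch)
def lever(s,th,gap=.0036):
    "blade resting on lower edge (x .002,z .084), tip s ahead of pivot foot"
    x=.002-gap*np.sin(th)+s*np.cos(th); z=.084+gap*np.cos(th)+s*np.sin(th)
    return pose(x,z,th)
E
python3 - <<'E'
from h import *
t=back("top",[[353.4,227],[376.2,271]],.008); s=back("scene",[[326.6,170.4],[378.6,182]],.008)
print(t,s)
m=(t+s)[:,:2]/2; d=m[0]-m[1]; L=np.linalg.norm(d); o=(m.mean(0)-.015*d/L); yaw=np.arctan2(d[1],d[0])
print(L,yaw,o)
pick=(np.r_[o,.016],quat(yaw))
for p in [pick,pose(-.03,.09),pose(.027,.09),lever(.0255,.6),lever(.0255,.72)]: print(p[0],env.ik(*p))
env.movep(np.r_[o,.12],quat(yaw))
env.line_to(np.r_[o,.016],feed=.08,max_force=8)
env.gripper_close(); o2=monitor.get_obs(); print(o2["ee_pos"],o2["width"],o2["grip_force"],o2["wrist_force"],o2["t"])
crop("top","g1",300,190,130,97,6)
E
```

```text
[[ 0.5551 -0.196   0.008 ]
 [ 0.4382 -0.2483  0.008 ]] [[ 0.552  -0.1872  0.008 ]
 [ 0.438  -0.2474  0.008 ]]
0.12842728818602578 0.45354226029514855 [ 0.4823 -0.2263]
[ 0.4823 -0.2263  0.016 ] [-0.4414  0.5121  1.9752 -0.      0.6543  0.6758]
[ 0.5078 -0.1382  0.098 ] [-0.2686  0.3695  1.9532 -0.      0.8189  0.1471]
[ 0.5308 -0.0861  0.098 ] [-0.1636  0.3844  1.9287 -0.      0.8285  0.2522]
[ 0.5322 -0.0829  0.0628] [-0.5257  0.5266  1.9991  0.8165  0.879  -0.7293]
[ 0.5334 -0.0803  0.0568] [-0.5819  0.588   1.9953  0.9243  0.9522 -0.8746]
[ 0.4824 -0.2263  0.016 ] 0.01761613577132004 29.99744474887848 [-0.2083  0.2946 -0.0802] 5.925
```

View pics/g1.png

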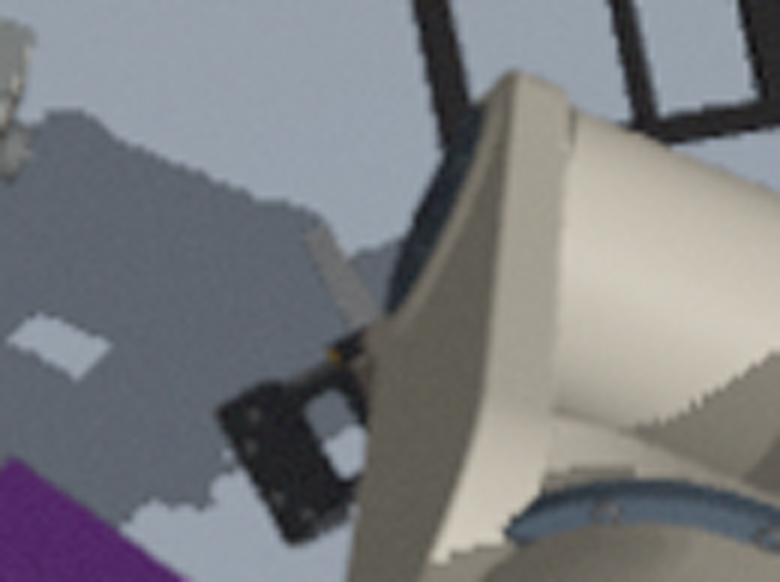

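Run:
```python
from h import *
p=monitor.get_obs()["ee_pos"].copy(); p[2]=.12; env.line_to(p,feed=.1)
env.movep(*pose(-.035,.09)); env.hold(.3)
o=monitor.get_obs(); print(o["ee_pos"],o["t"],o["wrist_force"],pose(-.035,.09)[0])
t=cams.snapshot("top");s=cams.snapshot("scene")
print("expected tip",proj("top",FRONT-.035*ex+.09*ez),proj("scene",FRONT-.035*ex+.09*ez), proj("top",FRONT+.126*ez),proj("scene",FRONT+.126*ez))
c=lambda im,u,v:cv2.resize(im[v:v+100,u:u+67],(400,597),interpolation=cv2.INTER_CUBIC)
cv2.imwrite("pics/i1.png",np.hstack([c(t,270,180),c(s,265,150)])[:,:,::-1])
```

```text
[ 0.5058 -0.1436  0.0982] 8.0417 [ 0.5504 -0.1407 -0.7668] [ 0.5058 -0.1428  0.098 ]
expected tip [[307.6067 230.4717]] [[300.8678 189.1422]] [[294.6681 222.862 ]] [[286.863  186.9517]]
```

View pics/i1.png

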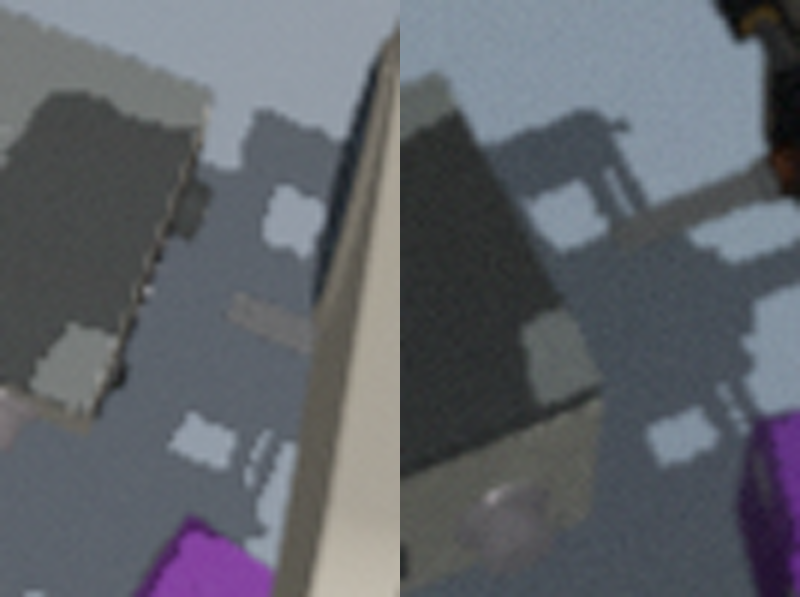

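Run:
```python
from h import *
def st(tag):
    o=monitor.get_obs(); d=(o["ee_pos"]+SO*ex-FRONT)@ex; print(tag,"depth",d,o["ee_pos"],o["wrist_force"],o["t"])
print(env.line_to(pose(-.006,.09)[0],feed=.06,max_force=4)); st("pre")
print(env.line_to(pose(.038,.09)[0],feed=.02,max_force=4)); st("in")
```

```text
False
pre depth -0.0056882214310789835 [ 0.5175 -0.116   0.098 ] [-0.0048 -0.156  -0.5882] 8.775
True
in depth 0.0297506909244173 [ 0.5317 -0.0835  0.0977] [ 0.149  -1.7621 -0.005 ] 10.3833
```

```bash
sed -i 's/^FRONT=.*/FRONT=np.r_[BOX,0]-(.075-.0015)*ex/' h.py
python3 - <<'E'
from h import *
def st(tag):
    o=monitor.get_obs(); print(tag,o["ee_pos"],R.from_quat(o["eef_rot"]).apply([0,0,1])@ex,o["wrist_force"],o["width"],o["t"])
for th in np.radians([0,6,12,18,22,26,30,33]):
    s=.0253+.002*min(1,th/.4)
    p,q=lever(s,th)
    hit=env.line_to(p,frame=q,feed=.04,max_force=30); st(f"{np.degrees(th):.0f} {hit}")
    if hit: break
crop("scene","l1",200,120,130,97,6)
E
```

```text
0 False [ 0.5314 -0.0844  0.0954] 0.00013107603241977752 [-0.036  -0.0131 -0.0999] 0.017407446799510503 10.6333
6 False [ 0.5308 -0.0855  0.0897] 0.10372101344154011 [ 0.0264 -0.9462 -0.3485] 0.017409330244599105 10.925
12 False [ 0.5311 -0.0851  0.0841] 0.20538619656637538 [-0.3979  0.366   0.5361] 0.017539209285333167 11.225
18 False [ 0.5328 -0.0833  0.0793] 0.3084457426799322 [3.9845 5.7225 2.9479] 0.01817791108893697 11.525
22 False [ 0.5332 -0.0826  0.0759] 0.37384560120292776 [3.7065 6.2688 5.986 ] 0.01782944674250486 11.775
26 False [ 0.5321 -0.0823  0.0714] 0.43558617123063015 [-0.1579  0.1376  4.9061] 0.017380317772074265 12.025
30 False [ 0.5323 -0.0815  0.0675] 0.49684258990409813 [-1.4891 -0.4001  3.1146] 0.017426196279455325 12.275
33 False [ 0.5328 -0.0806  0.0649] 0.5421902840083749 [-0.7925 -0.7617  3.4217] 0.017876942310075167 12.525
```

View pics/l1.png

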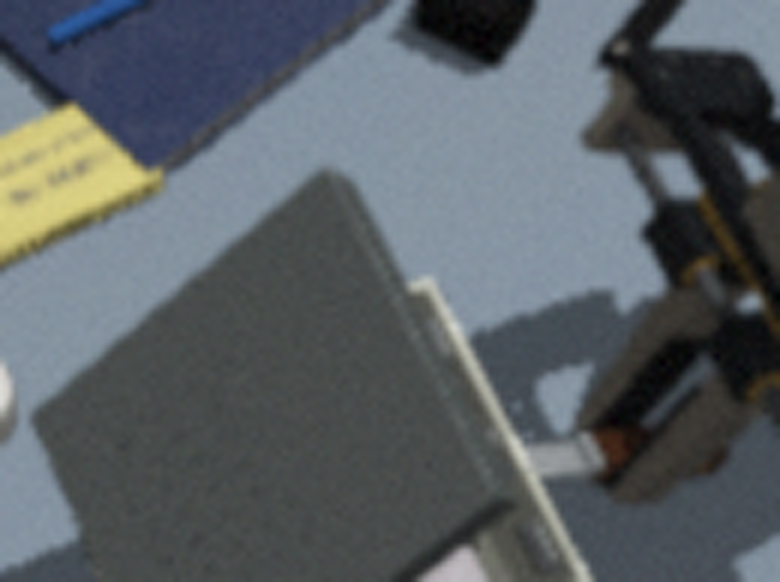

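Run:
```python
from h import *
def st(tag):
    o=monitor.get_obs(); print(tag,o["ee_pos"],o["wrist_force"],o["width"],o["t"])
for th in np.radians([24,16,8,0]):
    p,q=lever(.024,th); env.line_to(p,frame=q,feed=.05,max_force=30)
st("level")
p,q=pose(.026,.0895); env.line_to(p,frame=q,feed=.03)
env.line_to(pose(-.045,.0895)[0],feed=.08); st("out")
yaw=.4535
env.movep(np.array([.4823,-.2263,.08]),quat(yaw)); env.hold(.2);st("above")
t=cams.snapshot("top");s=cams.snapshot("scene")
tip=np.array([.4823,-.2263,.072])+.08*np.array([np.cos(yaw),np.sin(yaw),0]); print(proj("top",tip),proj("scene",tip))
c=lambda im,u,v,w,h:cv2.resize(im[v:v+h,u:u+w],(400,600),interpolation=cv2.INTER_CUBIC)
cv2.imwrite("pics/o1.png",np.hstack([c(t,220,150,90,135),c(s,300,120,70,105)])[:,:,::-1])
```

```text
level [ 0.5302 -0.085   0.0946] [0.0942 0.2685 0.3735] 0.01789177244130867 13.95
out [ 0.5025 -0.1504  0.0975] [0.9645 0.0612 0.1148] 0.01746135431137633 15.2333
above [ 0.4828 -0.2255  0.0802] [ 0.504  -0.1151 -0.7743] 0.017298994072425418 16.025
[[355.7103 223.7147]] [[329.343  154.8239]]
```

View pics/o1.png

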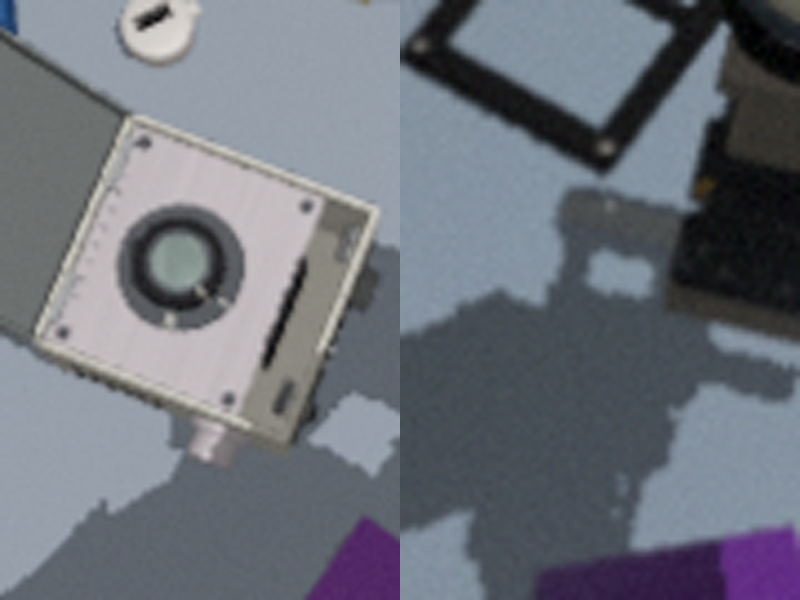

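Run:
```python
from h import *
def st(tag):
    o=monitor.get_obs(); print(tag,o["ee_pos"],o["wrist_force"],o["width"],o["t"])
P=np.array([.4823,-.2263,.03]); env.line_to(P,feed=.08)
P[2]=.0158; print(env.line_to(P,feed=.02,max_force=4)); st("down")
if monitor.get_obs()["ee_pos"][2]>.0165: print(env.line_to(P,feed=.01,max_force=6)); st("down2")
env.release(); env.hold(.2); st("rel")
P[2]=.2; env.line_to(P,feed=.15)
env.movep([.40,-.25,.25],quat(.4535)); st("up")
print("collar model",*[back("top",[[260.5,209.4]],.1135)], BOX+.016*ex[:2])
t=cams.snapshot("top");s=cams.snapshot("scene")
c=lambda im,u,v,w,h:cv2.resize(im[v:v+h,u:u+w],(400,600),interpolation=cv2.INTER_CUBIC)
cv2.imwrite("pics/d1.png",np.hstack([c(t,235,180,60,90),c(s,300,120,70,105)])[:,:,::-1])
C=np.r_[BOX+.016*ex[:2],.124]
for a in(-.7,-.5,0,.5,.7): print(a,env.ik(C,quat(BY+a)),env.ik(C+[0,0,.15],quat(BY+a)))
```

```text
True
down [ 0.4822 -0.2262  0.0159] [0.5486 0.9065 6.1375] 0.01742465284766851 17.5917
rel [ 0.4817 -0.226   0.0155] [-0.0038 -0.0858 -0.0196] 0.09192600549539744 18.95
up [ 0.3997 -0.2503  0.25  ] [ 0.8186  0.2372 -0.6046] 0.09159005506814294 20.8167
collar model [[0.5894 0.0435 0.1135]] [0.589  0.0456]
-0.7 [ 0.0748  0.4182  1.7971 -0.      0.9263  1.1906] [ 0.0748  0.26    1.6589 -0.      1.2227  1.1906]
-0.5 [ 0.0748  0.4182  1.7971 -0.      0.9263  0.9906] [ 0.0748  0.26    1.6589 -0.      1.2227  0.9906]
0 [ 0.0748  0.4182  1.7971 -0.      0.9263  0.4906] [ 0.0748  0.26    1.6589 -0.      1.2227  0.4906]
0.5 [ 0.0748  0.4182  1.7971 -0.      0.9263 -0.0094] [ 0.0748  0.26    1.6589 -0.      1.2227 -0.0094]
0.7 [ 0.0748  0.4182  1.7971 -0.      0.9263 -0.2094] [ 0.0748  0.26    1.6589  0.      1.2227 -0.2094]
```

View pics/d1.png

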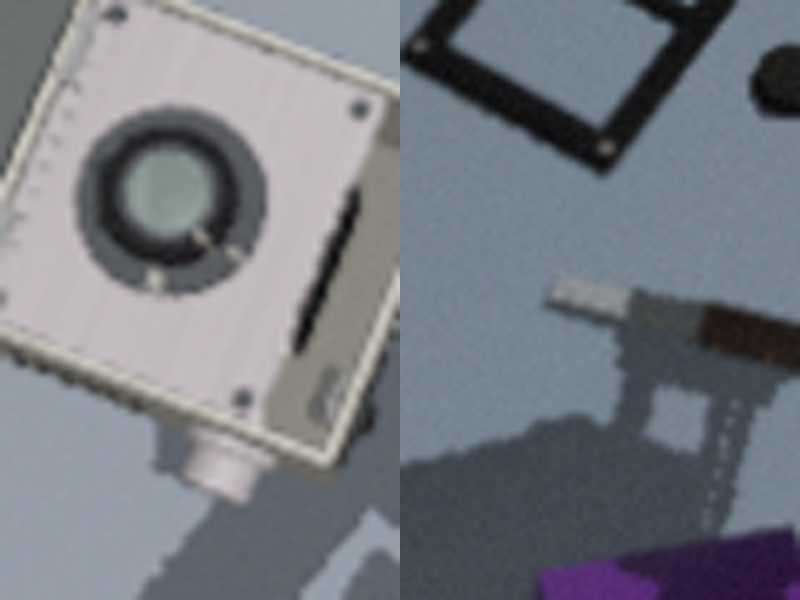

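Run:
```python
from h import *
def st(tag):
    o=monitor.get_obs(); print(tag,o["ee_pos"],o["wrist_force"],o["ft_torque"],o["width"],o["t"]); return o
C=np.array([.590,.0448,.26]); q=quat(BY+.5)
env.movep(C,q); C[2]=.14; env.line_to(C,feed=.12)
C[2]=.1237; print(env.line_to(C,feed=.03,max_force=5)); st("down")
env.gripper_close(); o=st("closed"); 
j=o["q"].copy(); T0=o["ft_torque"][2]
for k in range(12):
    j[5]+=.1; env.goto_joints(j); o=st(f"{(k+1)*.1:.1f}")
    if abs(o["ft_torque"][2]-T0)>.35: break
```

```text
False
down [0.59   0.0448 0.1236] [-0.2502  0.5849  0.0578] [-0.1168  0.0376  0.0203] 0.09192318788559041 24.075
closed [0.5926 0.045  0.1241] [ 9.4105  0.5404 -6.7632] [-0.0107 -1.3354  0.0202] 0.04727150269796095 24.825
0.1 [0.5926 0.045  0.124 ] [ 0.9441 -0.3622 -0.886 ] [-0.0589  0.1908 -0.0142] 0.04691965704339498 25.075
0.2 [0.5925 0.045  0.124 ] [ 0.6645 -0.5257 -1.9517] [-0.0091  0.2298 -0.1245] 0.04708787106829006 25.325
0.3 [0.5924 0.0451 0.124 ] [ 0.5697 -0.1309 -2.1402] [ 0.0539  0.3076 -0.0581] 0.04723209802768148 25.575
0.4 [0.5923 0.0451 0.124 ] [ 0.3499  0.9854 -1.5952] [ 0.1339  0.4583 -0.078 ] 0.04739216573146824 25.825
0.5 [0.5923 0.0451 0.124 ] [-0.0918  0.2722 -0.1909] [ 0.2296  0.6472 -0.0777] 0.046682168377649894 26.075
0.6 [0.5922 0.0451 0.124 ] [-2.0034  1.6836  0.0099] [ 0.4054  0.7811 -0.0276] 0.04708811799121415 26.325
0.7 [0.5921 0.0452 0.124 ] [-3.6913  2.426  -0.2767] [0.5642 1.0324 0.0032] 0.04728019606782635 26.575
0.8 [0.592  0.0452 0.124 ] [-4.7522  3.5826 -0.1835] [ 0.7867  1.1595 -0.0934] 0.047408180937910875 26.825
0.9 [0.5921 0.0453 0.124 ] [-4.9992  4.1379  1.0451] [0.8167 1.0197 0.2896] 0.04711872706012638 27.075
1.0 [0.5918 0.0452 0.124 ] [-5.5907  3.5858  2.2187] [0.5822 1.2831 0.6854] 0.047289794817380874 27.325
```

Run:
```python
from h import *
env.release(); P=monitor.get_obs()["ee_pos"].copy(); P[2]=.27; env.line_to(P,feed=.12)
env.movep([.36,-.2,.3],quat(.5)); o=monitor.get_obs(); print(o["t"],o["wrist_force"])
t=cams.snapshot("top")
a=cv2.resize(t[180:270,235:295],(400,600),interpolation=cv2.INTER_CUBIC)
b=cv2.resize(t[40:355,90:510],(400,300),interpolation=cv2.INTER_AREA); b=np.vstack([b,b*0])
cv2.imwrite("pics/e1.png",np.hstack([a,b])[:,:,::-1])
```

```text
30.7667 [-0.1235 -0.5224  1.1775]
```

View pics/e1.png

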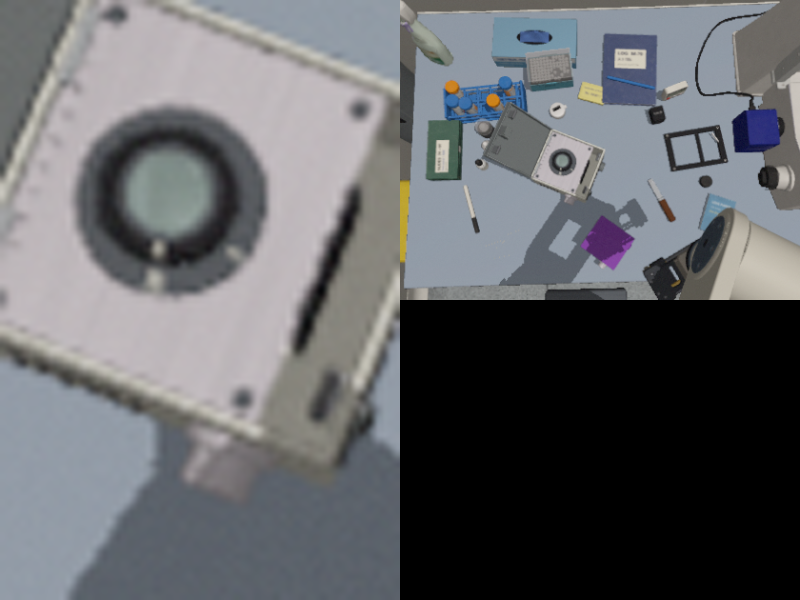

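The index line (157,248) now sits at the double mark (155,280). The cover is open, the spatula is lying flat, and the other things have not moved.

```bash
python3 -c "
from h import *
print(job.hand_in())"
```

```text
the job is handed in; nothing more can be done
None
```

I levered the cover open with the spatula, laid the spatula flat on the worktop and turned the collar to its stop at the double mark; the last picture shows the cover open and nothing else moved, and the job was handed in at about 31 s.

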